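# Light the tea pet

### The arm

A 7-joint arm with a two-finger parallel gripper is mounted at the origin on the work surface. World frame = base frame: x ahead of the robot, y to its left, z up, the work surface at z = 0. Lengths are in m, angles in rad, forces in N, time in s.
With the tool pointing down it reaches from about 0.425 to 0.875 m from the base axis. Payload 8.4 kg.
Tool frame: the origin (TCP) lies on the centre line of the jaws, within the pads' length; the fingertips stand 11 mm ahead of it and the grasp point (between the pads) lies 8 mm behind it; z points along the fingers, y is the line along which they close (so a half turn about z gives the same grasp; the last joint's range is limited). The gripper opens to 85 mm and grips with 20 to 120 N. Pads are 22 mm wide; open, the fingers measure 114 mm over their backs; the gripper's body (76 mm by 85 mm) begins 54 mm behind the grasp point. The pads swing forward as they close: fully open they stand 13 mm farther back than shut.
Start: joints at [1.249, 0.333, 0.04, 1.465, -0.013, 1.343, -0.059], TCP at [0.144, -0.634, 0.242] pointing down, gripper open.
Joint ranges: [-2.58, 2.58], [-0.38, 2.09], [-1.3, 1.39], [0.25, 2.4], [-1.5, 4.64], [0.08, 2.09], [-2.65, 2.65]. Speed limits (rad/s): [2.22, 2.22, 2.79, 2.79, 3.14, 3.14, 3.14].

### API

Orientations are given as a rotation vector (axis times angle).
In Python, from plant import readout, vision, order gives the robot as it stands.
- The arm moves only by the tool drive_tool, never from a script. Its arguments are lists of equal length, an entry for each row: "translation": the shift along the tool's x, y, z each as a share of 12 cm, from -1 to 1, a list of three; "turn": the turn about the tool's z as a share of 90 degrees, from -1 to 1; "grip": the opening, from 0 (shut) to 1 (fully open). In form: {"translation": [[x, y, z], ...], "turn": [turn, ...], "grip": [grip, ...]}. A call has 1 to 8 rows; each row shifts and turns the commanded pose from where the row before left it, along the tool's axes as they then stand; what a row does not reach is not made up. A row lasts 1/10 s, in which the tool goes at most 50 mm and 8.59 degrees, less where a joint would pass 70% of its speed; a pose out of reach is approached as far as the arm can. A call with a number of a shift or a turn outside -1 to 1 is refused whole. A call with a gripper value outside its range is refused whole. The fingers move at their own pace and stop on an object; "newtons" is the grip in N (left out, the last holds). Time passes only in rows, so rows that do not move let the fingers close. It gives the time, the measured TCP pose, the force, the opening and the grip force at its end, in the units of the state.
- readout.read_state(): the state, without advancing time (a new reading comes with each control period).
- vision.snapshot(name): name is "scene" or "side" or "wrist"; returns the picture (384x512x3 uint8, red, green, blue); there is no depth.
- vision.camera_params(name): a dict with "K" (3x3 intrinsics, pixels), "k1" (the pictures are not rectified: a ray, as slopes to the right and down, at radius r is drawn at 1 + k1 r^2 times it, then the intrinsics apply), "extrinsics" (4x4, takes a point from world to camera coordinates). Camera axes: x right, y down, z forward; pixel columns grow to the right and rows downward; lengths in m; the calibration is good to about 2 mm. A picture is of the moment at which its call begins: read the wrist's pose just before it. camera_params takes no time and is no camera call; for the wrist camera it gives the pose at the moment of the call.
- order.hand_in(): hands the job in; it is judged then, once.
The state is a dict: "time_s": time; "q": joint angles; "joint_velocities": joint speeds; "joint_efforts": joint torques, N m; "ee_pos": TCP position; "tcp_rot": TCP orientation; "ft_force": force on the tool from outside, world axes, zero at the start; "moment": the same for the moment, N m; "width": opening from 0.0 (shut) to 1.0 (fully open); "finger_force": force on a finger pad.
Only numpy, scipy, OpenCV 4.12 (cv2) and the standard library are available. Lean on these libraries where they do the work, as an engineer would, in place of code of your own. Each camera call takes 0.05 s, during which the arm holds its last target. There are 200 camera calls.

### The job

Light up the tea pet (the little clay toad): with a fingertip, gently push the niche lamp's swinging light bar round until it lies straight over the middle of the toad, and push the lamp's toggle switch fully over to on, the side of the green dot. Only push: do not pinch the light bar, and leave the toad and all the other tea things standing where they are.

Things in the scene. Friction and masses are not known exactly. Their poses are not given: they have to be found in the camera images.
- lamp_bar (a joint): Swing of the light bar about its upright brass post, rad. 0: the bar points from the post to the robot (the lamp's -x); growing values swing the free end to the robot's left (+y), i.e. clockwise seen from above. Range -1.6 to 1.5; it starts parked to the right, between -1.3 and -1.0. A friction hinge: stays where it is left, moves with about 0.6 N pushed 0.22 m from the axis.
- lamp_axis (a point): Point on the hinge axis of the light bar at the bar's mid height (205 mm above the niche floor). The hub there is 34 mm across and 26 mm high and a brass nut ends 23 mm above this point; below is a 15 mm post standing on the low oak shelf board (top 60 mm high) behind the tray.
- bar_mid (a point): Point on the light bar's centre line, 200 mm out from lamp_axis. The level aluminium bar is 30 mm wide, 14 mm high, its free end 313 mm from the axis, both side faces plain. Frame: x along the bar towards the post, y across it (the robot's left at joint 0), z up. Pushing the -y face (away from the robot while parked right) raises the joint value, pushing the +y face lowers it.
- bar_tip (a point): Centre of the free end of the light bar, 312 mm from lamp_axis.
- tea_pet: Tea pet, a squat reddish-brown clay toad with a brass coin in its mouth, about 65 mm long, 65 mm wide, 55 mm high, 130 g, loose on the tray. Origin at the centre of its underside, which is the middle of the toad seen from above.
- switch (a joint): Toggle of the lamp switch, rad. 0: off (leaning to the block's -x, towards the robot), 0.84: on (leaning to the block's +x, where a green dot is inlaid in the brass plate). A stiff toggle without a snap: about 1.5 N at the tip moves it, it stays where it is left, and it meets a hard stop at each end.
- switch_tip (a point): Centre of the 14 mm ball at the end of the steel toggle, 32 mm from its pivot; about 75 mm above the niche floor, and 13 mm off the pivot when off or on.
- switch_block: Fixed dark walnut block 90 x 90 x 40 mm with a 74 mm square brass plate (top 43 mm high) carrying the toggle at its centre, pivot 46 mm high inside a 22 mm collar that ends 48 mm high. Origin at the centre of the underside; the toggle is pushed along the block's +x.
- tray: Fixed oak tray 380 (x) x 500 (y) mm drawn out from under the shelf board; floor 10 mm, rims 24 mm high. Origin at the centre of its underside. The shelf board behind (1.1 m wide, 200 mm deep, top 60 mm high) overlaps its back 45 mm and carries, 0.43 m left of the tray middle, a fixed kettle whose handle tops out 237 mm above the niche floor.
- cups: Three nested celadon cups, 72 mm across, 92 mm high as a stack, loose on the tray. Origin at the centre of the underside.
- jar: Glass jar with tea and a cork lid, 64 mm across, 90 mm high, loose on the tray. Origin at the centre of the underside.
- pitcher: White open pitcher, 68 mm across, 78 mm high, loose on the tray. Origin at the centre of the underside.
- tongs: Bamboo tea tongs 170 mm long, 40 mm wide, 9 mm high, lying along their x axis, loose on the tray. Origin at the middle of the underside.
- gaiwan: Celadon lidded bowl on a saucer, 104 mm across, 79 mm high, loose on the niche floor left of the tray. Origin at the centre of the underside.
Mind the look-alikes: they are no part of the job. Leave any orange look-alike of the switch_block alone.

How it is judged:
At the end, for the whole second after the job is handed in: The light bar rests with its centre line within 18 mm (level) of the middle of the toad, which is under its length; the toggle is on (above 0.62 of 0.84 rad); the toad is upright within 12 mm of where it stood, and cups, jar, pitcher, tongs and gaiwan within 15 mm (y of tea_pet in the frame of bar_mid between -0.018 and 0.018 m and x of tea_pet in the frame of bar_mid between -0.112 and 0.15 m and velocity of joint lamp_bar between -0.03 and 0.03 rad/s and value of joint switch above 0.62 rad and distance of tea_pet from where it was at the start of the episode below 0.012 m and angle between tea_pet's own z axis and vertical below 0.15 rad and distance of each of cups, jar, pitcher, tongs, gaiwan from where it was at the start of the episode below 0.015 m); the robot touches nothing.
It fails at once if the toad is lifted, carried or pushed (12 mm) instead of the lamp (distance of tea_pet from where it was at the start of the episode above 0.012 m).
It fails at once if another tea thing is picked up, shifted or knocked (15 mm) (distance of any of cups, jar, pitcher, tongs, gaiwan from where it was at the start of the episode above 0.015 m).
It fails at once if the light bar is pinched from both sides (more than 1 N on each) (contact force between the fingers and lamp_bar_c2 above 1 N and contact force between the fingers and lamp_bar_c3 above 1 N).
It fails at once if the light bar is shoved hard (over 20 N) (contact force between the fingers and lamp_bar_c2 above 20 N or contact force between the fingers and lamp_bar_c3 above 20 N).
It also fails if it takes over 64 s, if anything falls off the work surface, if the arm or the gripper's body presses on something with over 40 N, if the wrist force passes 120 N, or if a joint passes its speed limit or range.

## Working session

There is one attempt and no reset: what is moved stays moved. The work goes in short steps, Python scripts to look and compute and a tool call to move; the robot and the scene stay as the last step left them, time stands still between calls to the robot, and variables do not carry over. Pictures are saved under pics/ and viewed, at most 10 in all, crops included, and the job is handed in when it is done.

Besides the shell and the picture viewer there is one more tool, called after "Call:" by a JSON object that holds its "op" and its "data". drive_tool: Moves the arm, as the interface text tells. Shift numbers are shares of 12 cm and turn numbers shares of 90 degrees, none past 1 either way. Its arguments: {"type":"object","properties":{"translation":{"type":"array"},"turn":{"type":"array"},"grip":{"type":"array"},"newtons":{"type":"number"}},"required":["translation","turn","grip"]}

```bash
mkdir -p pics; cat > h.py <<'E'
import numpy as np, cv2
from plant import readout, vision, order
def cam(n):
    c=vision.camera_params(n); return np.array(c["K"]),float(c["k1"]),np.array(c["extrinsics"])
def ray(n,u,v,c=None):
    K,k1,E=c or cam(n)
    d=np.array([(u-K[0,2])/K[0,0],(v-K[1,2])/K[1,1]]); s=d.copy()
    for _ in range(30): s=d/(1+k1*(s@s))
    R=E[:3,:3]; return -R.T@E[:3,3], R.T@np.array([s[0],s[1],1])
def atz(n,u,v,z,c=None):
    o,d=ray(n,u,v,c); return o+d*(z-o[2])/d[2]
def tri(l):
    A=np.zeros((3,3));b=np.zeros(3)
    for n,u,v in l:
        o,d=ray(n,u,v); d=d/np.linalg.norm(d); P=np.eye(3)-np.outer(d,d); A+=P;b+=P@o
    x=np.linalg.solve(A,b); return x,[np.round(np.linalg.norm(np.cross(x-ray(n,u,v)[0],ray(n,u,v)[1]/np.linalg.norm(ray(n,u,v)[1]))),4) for n,u,v in l]
def proj(n,p):
    K,k1,E=cam(n); c=E[:3,:3]@np.array(p)+E[:3,3]; s=c[:2]/c[2]; s=s*(1+k1*(s@s)); return K[:2,:2]@s+K[:2,2]
def save(n,f,crop=None,k=1):
    im=vision.snapshot(n)[:,:,::-1]; cv2.imwrite(f'pics/raw_{f}.png',im)
    if crop: x0,y0,x1,y1=crop; im=im[y0:y1,x0:x1]
    cv2.imwrite(f'pics/{f}.png',cv2.resize(im,None,fx=k,fy=k,interpolation=cv2.INTER_CUBIC))
E
python3 - <<'E'
from h import *
save('scene','scene',k=1.5);save('side','side',k=1.5)
for n in('scene','side'):
    K,k1,E=cam(n); print(n,-E[:3,:3].T@E[:3,3],E[2,:3],K[0,0])
s=readout.read_state();print(s['time_s'],s['ee_pos'],s['tcp_rot'],s['width'],s['ft_force'])
E
```

```text
scene [ 1.28542036 -0.43273343  0.78333479] [-0.66561088  0.44219979 -0.60118342] 371.608682409567
side [1.14159279 0.74468517 1.10740264] [-0.43643743 -0.53223131 -0.72543242] 453.8111761593108
0.1 [ 0.14354039 -0.6335571   0.24151506] [-3.12068980e+00 -3.49136535e-01  3.76804193e-04] 0.999480722933255 [-0.37063647 -1.43381953  0.38798049]
```

View pics/scene.png

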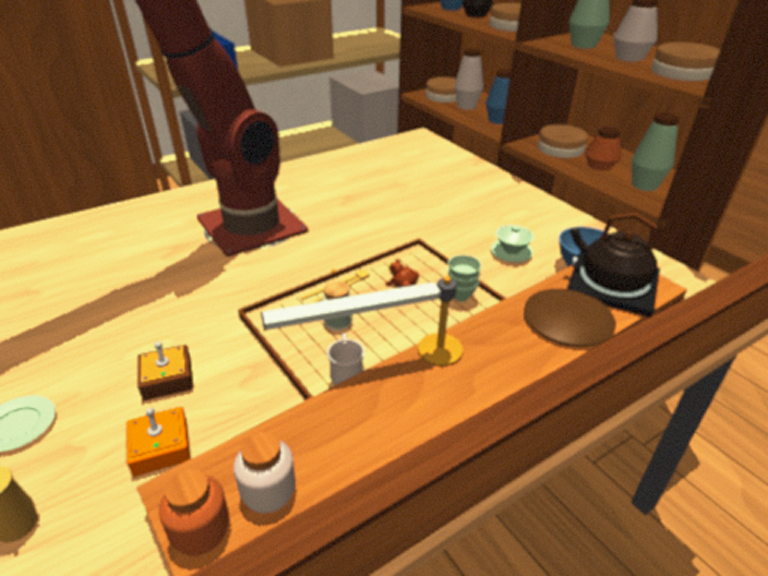

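View pics/side.png

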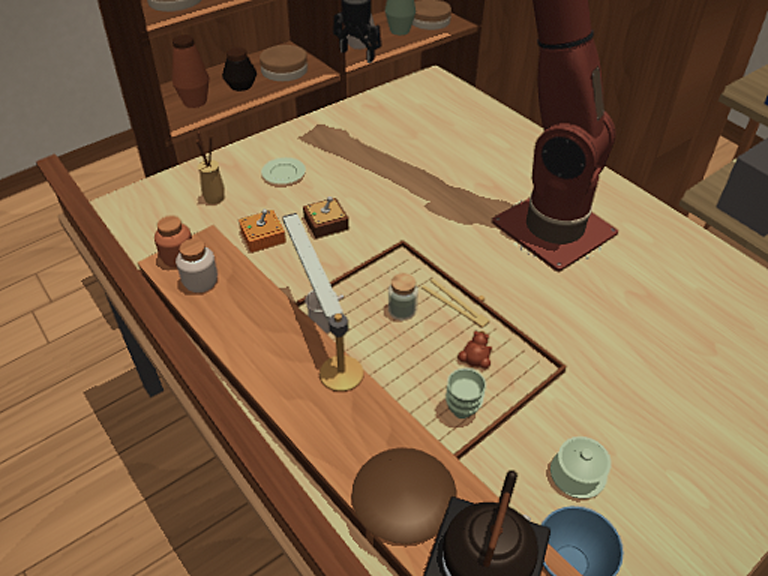

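The scene view shows the dark walnut switch block at about (164,370) in the 1.5x picture, and the orange look-alike at (158,440). The side view has them at (326,215) and (262,230). The walnut block matches the description. I'll confirm that in a crop.

```bash
python3 - <<'E'
import cv2,numpy as np
a=cv2.imread('pics/raw_scene.png');b=cv2.imread('pics/raw_side.png')
def c(im,x,y,w,h,k): return cv2.resize(im[y:y+h,x:x+w],None,fx=k,fy=k,interpolation=cv2.INTER_CUBIC)
cv2.imwrite('pics/c1.png',np.vstack([c(a,165,160,160,90,5)[:300*2],])) 
# c2: side main ; c3: switches
cv2.imwrite('pics/c2.png',c(b,180,135,160,120,5)[:, :800])
cv2.imwrite('pics/c3.png',np.hstack([c(a,80,220,50,75,8),c(b,195,125,50,75,8)]))
E
```

```text
(no output)
```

View pics/c1.png

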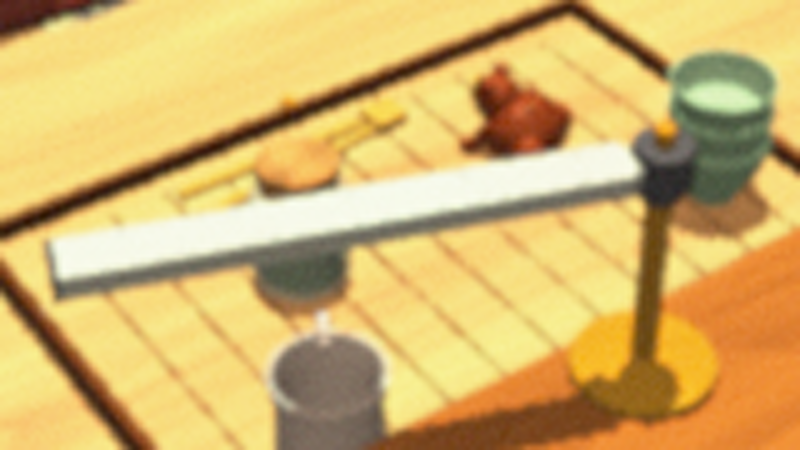

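View pics/c2.png

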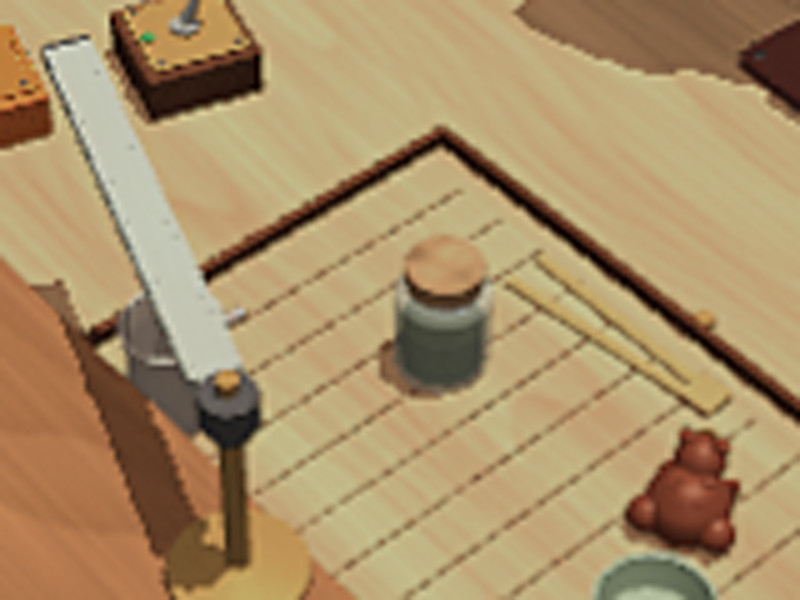

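View pics/c3.png

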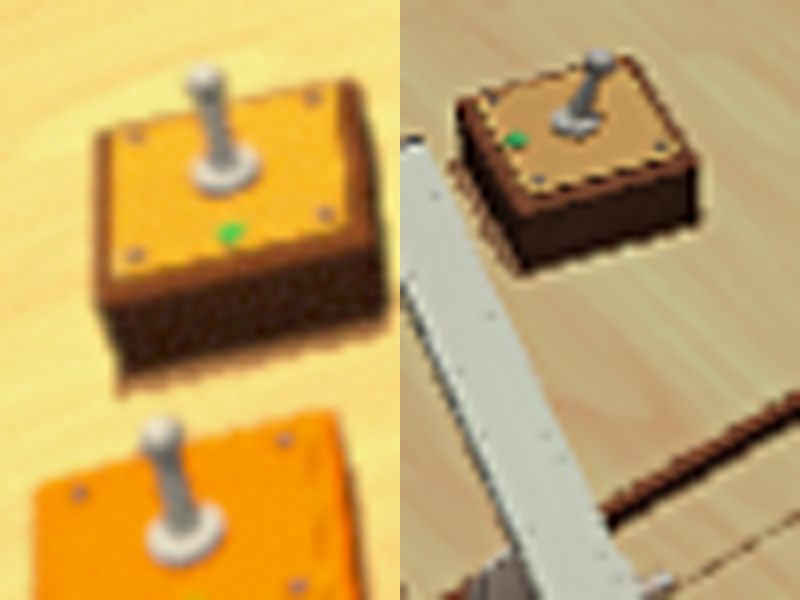

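The crops show the walnut block with its green dot at crop (232,232). Its toggle leans away from the dot, towards the robot. Next I'll locate everything.

```bash
python3 - <<'E'
from h import *
np.set_printoptions(precision=4,suppress=True)
P={'ball':[('scene',105.6,230),('side',220,132.5)],'dot':[('scene',109,249),('side',209.5,142.5)],'collar':[('scene',108,241),('side',217,140)],
'nut':[('scene',298,185.6),('side',225.6,210.6)],'tip':[('scene',175.8,212.8),('side',193,143.6)]}
for k,l in P.items(): print(k,*tri(l))
# toad mask
for n,(x0,y0,x1,y1) in (('scene',(250,168,285,192)),('side',(300,215,335,250))):
    im=cv2.imread(f'pics/raw_{n}.png')[y0:y1,x0:x1].astype(int); B,G,R=im[...,0],im[...,1],im[...,2]
    m=(R>50)&(R>1.9*G)&(G<90); ys,xs=np.nonzero(m); print(n,m.sum(),xs.min()+x0,xs.max()+x0,ys.min()+y0,ys.max()+y0,xs.mean()+x0,ys.mean()+y0)
    p=(n,xs.mean()+x0,ys.mean()+y0); print(atz(*p,.035))
    P.setdefault('toad',[]).append(p)
print('toad',*tri(P['toad']))
# tray corners z=.024, others
for nm,n,u,v,z in(('tray backright?','side',180+440/5,135+132/5,.024),('tray far-left scene','scene',165+572/5,160+8/5,.024),('trayL side','side',563/1.5,368/1.5,.024),('jartop','side',180+445/5,135+258/5,.1),('cupstop','side',465/1.5,382/1.5,.102),('cupstop','scene',165+722/5,160+85/5,.102),('pitchertop','scene',165+328/5,160+375/5,.088),('kettlehandle','side',512/1.5,475/1.5,.237),('dishplant','side',200/1.5,140/1.5,.12)):
    print(nm,atz(n,u,v,z))
print(cam('wrist')[2], readout.read_state()['ee_pos'])
E
```

```text
ball [ 0.4329 -0.3523  0.0721] [np.float64(0.0006), np.float64(0.0006)]
dot [ 0.4745 -0.3622  0.0395] [np.float64(0.0006), np.float64(0.0006)]
collar [ 0.4453 -0.3558  0.0415] [np.float64(0.0011), np.float64(0.0011)]
nut [0.7121 0.0847 0.2248] [np.float64(0.0004), np.float64(0.0004)]
tip [ 0.624  -0.2132  0.208 ] [np.float64(0.0004), np.float64(0.0004)]
scene 178 250 277 169 189 267.6573033707865 182.91573033707866
[0.4496 0.1822 0.035 ]
side 282 306 327 221 244 317.4113475177305 233.97163120567376
[0.4538 0.1893 0.035 ]
toad [0.4479 0.1854 0.0304] [np.float64(0.0025), np.float64(0.0025)]
tray backright? [ 0.3588 -0.1649  0.024 ]
tray far-left scene [0.3483 0.3078 0.024 ]
trayL side [0.3375 0.3242 0.024 ]
jartop [ 0.4852 -0.0082  0.1   ]
cupstop [0.5628 0.2645 0.102 ]
cupstop [0.5699 0.2584 0.102 ]
pitchertop [ 0.6504 -0.0818  0.088 ]
kettlehandle [0.6986 0.4918 0.237 ]
dishplant [ 0.5936 -0.7056  0.12  ]
[[ 0.2213 -0.9752 -0.0018 -0.649 ]
 [-0.9303 -0.2117  0.2994 -0.0399]
 [-0.2924 -0.0646 -0.9541  0.3797]
 [ 0.      0.      0.      1.    ]] [ 0.1435 -0.6336  0.2415]
```

Call:
{"op": "drive_tool", "data": {"translation": [[0,0,0],[0,0,0],[0,0,0],[0.16,-0.28,0],[0.16,-0.28,0],[0.16,-0.28,0],[0.16,-0.28,0],[0.16,-0.28,0]], "turn": [0.093,0.093,0.093,0,0,0,0,0], "grip": [0,0,0,0,0,0,0,0]}}

```text
time_s: 0.9
ee_pos: [0.2741, -0.4888, 0.242]
tcp_rot: [-3.123, 0.338, 0.001]
ft_force: [0.7, -1.2, 0.6]
width: 0.002
finger_force: 0.0
```

Call:
{"op": "drive_tool", "data": {"translation": [[0.16,-0.28,0],[0.16,-0.28,0],[0.16,-0.28,0],[0.16,-0.28,0],[0.16,-0.28,0],[0,0,0.35],[0,0,0.35],[0,0,0]], "turn": [0,0,0,0,0,0,0,0], "grip": [0,0,0,0,0,0,0,0]}}

```text
time_s: 1.7
ee_pos: [0.4002, -0.3443, 0.1531]
tcp_rot: [-3.118, 0.336, 0.013]
ft_force: [-0.9, -0.1, 0.7]
width: 0.001
finger_force: 0.0
```

```bash
python3 - <<'E'
from h import *
np.set_printoptions(precision=4,suppress=True)
s=readout.read_state(); c=cam('wrist'); save('wrist','w1',k=1.5)
print(s['ee_pos'],s['tcp_rot'],c[2].tolist())
for p in ((.4329,-.3523,.075),(.4745,-.3622,.043),(.4453,-.3558,.048)): print(proj('wrist',p)*1.5)
E
```

```text
[ 0.4002 -0.3443  0.1531] [-3.1183  0.3361  0.0128] [[-0.21280237774901675, -0.9770841448871367, -0.004660668894029535, -0.2506537362225449], [-0.929989782512422, 0.20107776162702262, 0.3077121027869501, 0.42723799118048406], [-0.29972345995411337, 0.06981624158633372, -0.9514680971866034, 0.43783689258912817], [0.0, 0.0, 0.0, 1.0]]
[381.4668 242.6202]
[383.3116 142.2063]
[383.2087 205.655 ]
```

View pics/w1.png

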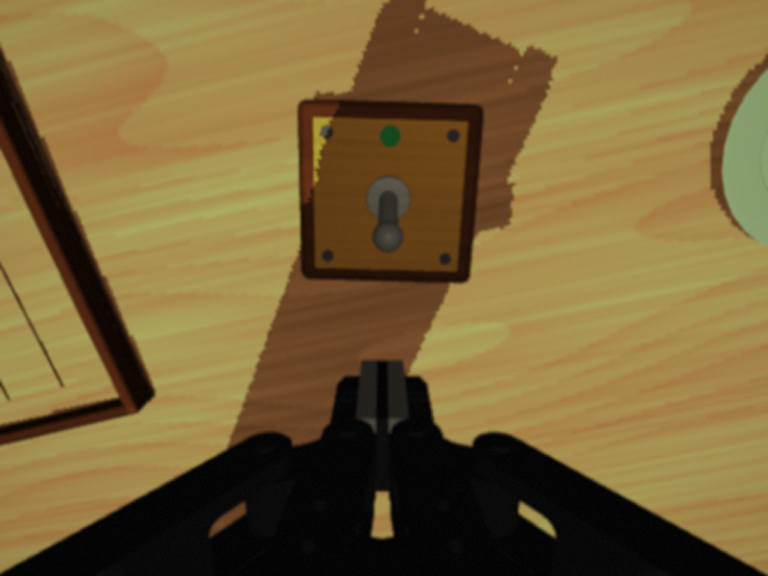

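The wrist view has the ball at (387,236) and the green dot at (390,136). The dot is straight ahead of the fingers, about 3–4 mm right of the finger line.

Call:
{"op": "drive_tool", "data": {"translation": [[0,0.03,0.35],[0,0,0.31],[0,0,0],[0.1,0,0],[0.05,0,0],[0.05,0,0],[0.03,0,0],[0,0,0]], "turn": [0,0,0,0,0,0,0,0], "grip": [0,0,0,0,0,0,0,0]}}

```text
time_s: 2.55
ee_pos: [0.4303, -0.3564, 0.0799]
tcp_rot: [3.123, -0.337, 0.002]
ft_force: [-0.2, -0.6, -0.5]
width: -0.0
finger_force: 0.0
```

Call:
{"op": "drive_tool", "data": {"translation": [[0,0,0.05],[0.04,0,0],[0.04,0,0],[0.04,0,0],[0,0,0]], "turn": [0,0,0,0,0], "grip": [0,0,0,0,0]}}

```text
time_s: 3.05
ee_pos: [0.4412, -0.3589, 0.0723]
tcp_rot: [-3.122, 0.339, 0.008]
ft_force: [-9.9, 2.4, 4.2]
width: 0.003
finger_force: 5.6
```

```bash
python3 - <<'E'
from h import *
save('wrist','w2',(100,40,400,265),2.6)
E
```

```text
(no output)
```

View pics/w2.png

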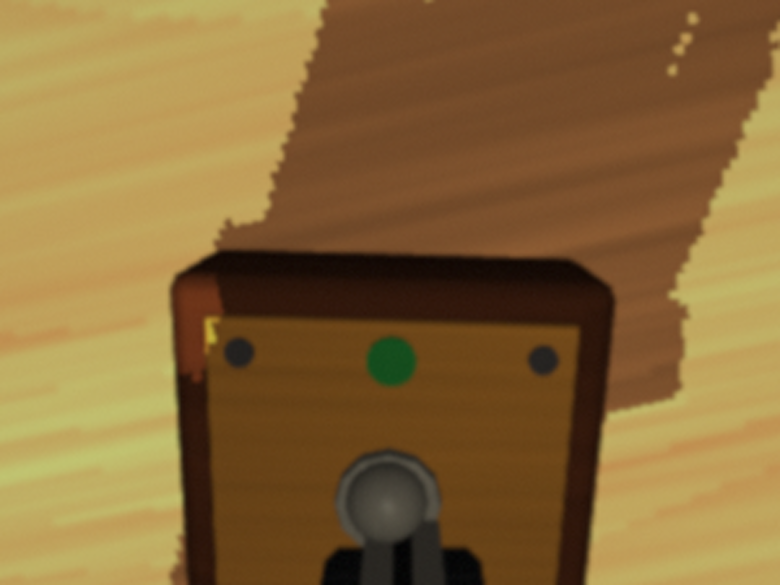

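Call:
{"op": "drive_tool", "data": {"translation": [[0.03,0,0],[0.03,0,0],[0,0,0]], "turn": [0,0,0], "grip": [0,0,0]}}

```text
time_s: 3.4
ee_pos: [0.4425, -0.3593, 0.0716]
tcp_rot: [-3.118, 0.341, 0.026]
ft_force: [-31.8, 11.7, 22.9]
width: 0.002
finger_force: 20.0
```

Call:
{"op": "drive_tool", "data": {"translation": [[-0.1,0,0],[-0.2,0,0],[-0.1,0,-0.3],[0,0,-0.35],[0,0,0]], "turn": [0,0,0,0,0], "grip": [0,0,0,0,0]}}

```text
time_s: 3.9
ee_pos: [0.4065, -0.3526, 0.1571]
tcp_rot: [3.118, -0.338, 0.014]
ft_force: [0.8, -0.1, 0.0]
width: -0.0
finger_force: 0.0
```

```bash
python3 - <<'E'
from h import *
im=vision.snapshot('wrist')[:,:,::-1]; b=vision.snapshot('side')[:,:,::-1]
r=lambda i,x,y,w,h,k: cv2.resize(i[y:y+h,x:x+w],None,fx=k,fy=k,interpolation=cv2.INTER_CUBIC)
cv2.imwrite('pics/w3.png',np.hstack([r(im,190,50,130,180,3),r(b,195,115,50,67.5.__int__()+0,8)[:540]]) if False else np.hstack([r(im,190,50,130,180,3)[:536],r(b,195,115,50,67,8)]))
s=readout.read_state();print(s['ee_pos'],s['ft_force'])
for p in ((.4475,-.359,.048),(.4345,-.356,.075),(.4605,-.362,.075)): print((proj('wrist',p)-[190,50])*3, (proj('side',p)-[195,115])*8+[390,0])
E
```

```text
[ 0.40466289 -0.35104096  0.15245334] [-0.09280416  1.00620598 -0.65572992]
[186.6076867  273.11030848] [558.24431725 184.99834048]
[185.33486133 350.4096779 ] [582.64600742 131.04233404]
[186.54380238 227.3501727 ] [527.77303975 146.28285838]
```

View pics/w3.png

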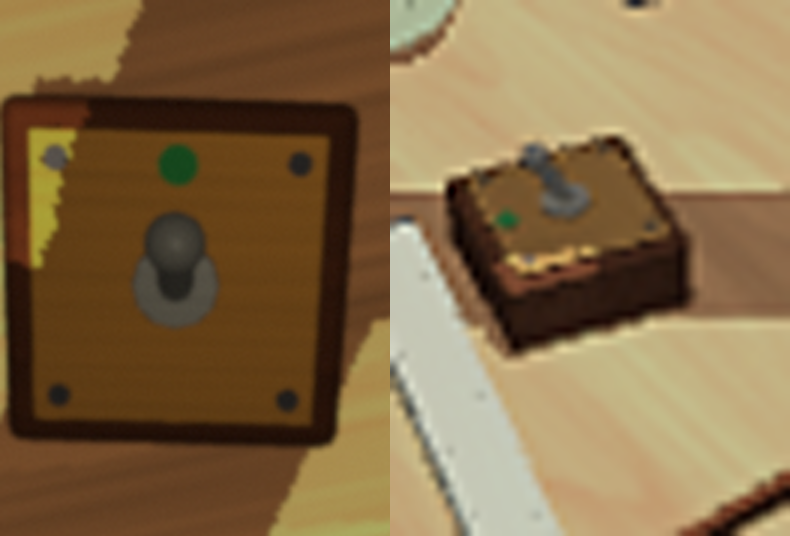

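The toggle is fully on: it now leans towards the green dot, with the ball at crop (175,240) and the collar at (175,285), as predicted for on. Now for the bar. I'll go up and over it, then down behind.

Call:
{"op": "drive_tool", "data": {"translation": [[0,0,-0.32],[0,0,-0.32],[0,0,-0.32],[0,0,-0.32],[0.22,-0.27,0],[0.22,-0.27,0],[0.22,-0.27,0],[0.22,-0.27,0]], "turn": [0,0,0,0,0,0,0,0], "grip": [0,0,0,0,0,0,0,0]}}

```text
time_s: 4.8
ee_pos: [0.5356, -0.2451, 0.3034]
tcp_rot: [-3.123, 0.338, 0.002]
ft_force: [0.9, -0.8, -0.7]
width: -0.001
finger_force: 0.0
```

Call:
{"op": "drive_tool", "data": {"translation": [[0.22,-0.27,0],[0.22,-0.27,0],[0.22,-0.27,0],[0.22,-0.27,0],[0.22,-0.24,0],[0,0,0]], "turn": [0,0,0,0,0,0], "grip": [0,0,0,0,0,0]}}

```text
time_s: 5.4
ee_pos: [0.6999, -0.1136, 0.3008]
tcp_rot: [-3.12, 0.326, 0.005]
ft_force: [-0.7, 1.3, -0.6]
width: -0.002
finger_force: 0.0
```

```bash
python3 - <<'E'
from h import *
save('wrist','w4',k=1.5)
s=readout.read_state();print(s['ee_pos'],s['tcp_rot'],np.round(s['q'],2))
for p in ((.712,.085,.228),(.624,-.213,.212),(.655,-.107,.212)): print(proj('wrist',p)*1.5)
E
```

```text
[ 0.69850352 -0.11641277  0.30137416] [-3.12178701  0.3300819   0.00555944] [ 0.33  0.46 -0.35  1.18  0.15  1.52 -1.77]
[-33.84128183 372.03015695]
[593.93598335 401.18930497]
[381.57015406 387.36384715]
```

View pics/w4.png

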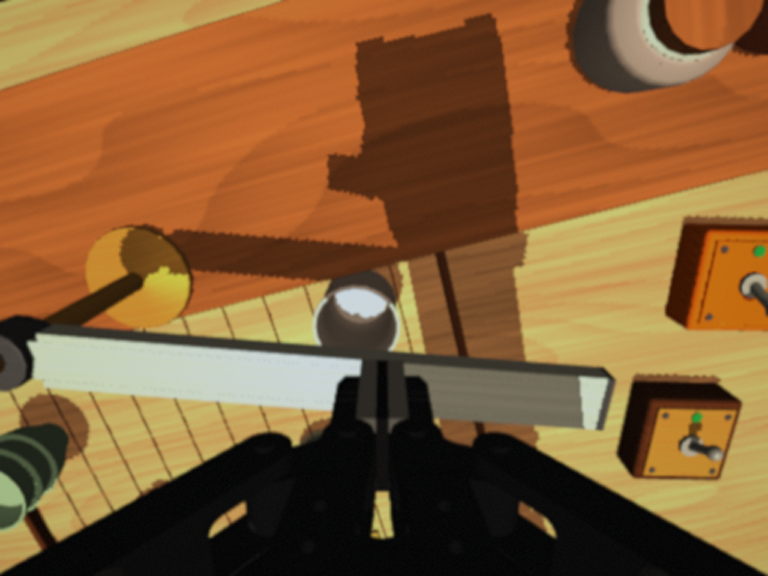

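The wrist view shows the bar running from the hub at the left edge, (10,355), to its tip at (605,400). The fingers are over its rear side. Joint 7 would run out of range turning clockwise, so I'll turn half round the other way here and push with the tool's +x side.

Call:
{"op": "drive_tool", "data": {"translation": [[0,0,0],[0,0,0],[0,0,0],[0,0,0],[0,0,0],[0,0,0],[0,0,0],[0,0,0]], "turn": [-0.095,-0.095,-0.095,-0.095,-0.095,-0.095,-0.095,-0.095], "grip": [0,0,0,0,0,0,0,0]}}

```text
time_s: 6.25
ee_pos: [0.6966, -0.1212, 0.3038]
tcp_rot: [-2.769, -1.483, 0.002]
ft_force: [-0.2, 0.3, -0.7]
width: -0.0
finger_force: 0.0
```

Call:
{"op": "drive_tool", "data": {"translation": [[0,0,0],[0,0,0],[0,0,0],[0,0,0],[0,0,0],[0,0,0],[0,0,0],[0,0,0]], "turn": [-0.095,-0.095,-0.095,-0.095,-0.095,-0.095,-0.095,-0.095], "grip": [0,0,0,0,0,0,0,0]}}

```text
time_s: 7.05
ee_pos: [0.6966, -0.1211, 0.3038]
tcp_rot: [-1.457, -2.783, 0.001]
ft_force: [0.3, 0.1, 0.1]
width: 0.002
finger_force: 0.0
```

Call:
{"op": "drive_tool", "data": {"translation": [[0,0,0],[0,0,0],[0,0,0],[0,0,0],[0,0,0],[0,0,0]], "turn": [-0.095,-0.095,-0.095,-0.095,-0.095,0], "grip": [0,0,0,0,0,0]}}

```text
time_s: 7.65
ee_pos: [0.6967, -0.121, 0.3037]
tcp_rot: [-0.348, -3.121, 0.0]
ft_force: [-0.4, 0.2, -0.2]
width: 0.003
finger_force: 0.0
```

Call:
{"op": "drive_tool", "data": {"translation": [[0,0,0.31],[0,0,0.31],[0,0,0.31],[0,0,0],[0.06,0,0],[0.06,0,0],[0.03,0,0],[0,0,0]], "turn": [0,0,0,0.042,0,0,0,0], "grip": [0,0,0,0,0,0,0,0]}}

```text
time_s: 8.45
ee_pos: [0.6797, -0.1147, 0.1943]
tcp_rot: [0.452, 3.107, -0.001]
ft_force: [-0.2, 0.4, -0.0]
width: -0.004
finger_force: 0.0
```

Call:
{"op": "drive_tool", "data": {"translation": [[0.06,-0.005,0],[0.117,-0.011,0],[0.117,-0.011,0],[0.117,-0.011,0],[0.117,-0.011,0],[0.06,0,0],[0,0,0]], "turn": [0.02,0.045,0.045,0.045,0.045,0.02,0], "grip": [0,0,0,0,0,0,0]}}

```text
time_s: 9.15
ee_pos: [0.613, -0.0903, 0.1936]
tcp_rot: [0.982, 2.984, -0.001]
ft_force: [-0.1, 0.9, -0.1]
width: -0.002
finger_force: 0.0
```

```bash
python3 - <<'E'
from h import *
save('side','s2',(170,120,370,270),4)
s=readout.read_state();print(s['ee_pos'],s['tcp_rot'],s['q'][6])
E
```

```text
[ 0.61351074 -0.09079873  0.19358522] [ 9.80436560e-01  2.98392204e+00 -6.71843021e-04] 0.7698971123412908
```

View pics/s2.png

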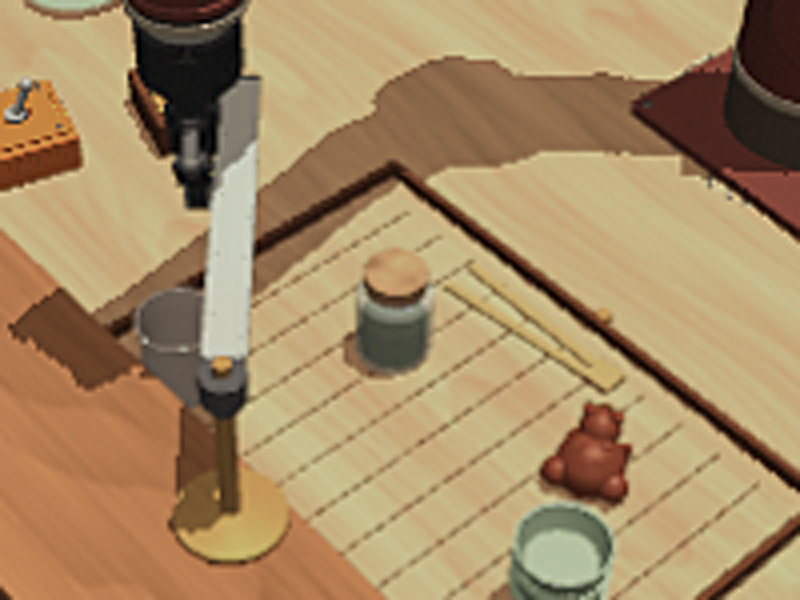

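The bar is following the finger, and the tea things are undisturbed. I'll continue along the arc.

Call:
{"op": "drive_tool", "data": {"translation": [[0.06,-0.005,0],[0.117,-0.011,0],[0.117,-0.011,0],[0.117,-0.011,0],[0.117,-0.011,0],[0.117,-0.011,0],[0.117,-0.011,0],[0.117,-0.011,0]], "turn": [0.022,0.045,0.045,0.045,0.045,0.045,0.045,0.045], "grip": [0,0,0,0,0,0,0,0]}}

```text
time_s: 10.0
ee_pos: [0.5387, -0.0179, 0.1932]
tcp_rot: [1.731, 2.621, 0.0]
ft_force: [0.3, -0.3, 0.7]
width: 0.002
finger_force: 0.3
```

Call:
{"op": "drive_tool", "data": {"translation": [[0.117,-0.011,0],[0.117,-0.011,0],[0.117,-0.011,0],[0.117,-0.011,0],[0.117,-0.011,0],[0.117,-0.011,0],[0.06,-0.005,0],[0,0,0]], "turn": [0.045,0.045,0.045,0.045,0.045,0.045,0.022,0], "grip": [0,0,0,0,0,0,0,0]}}

```text
time_s: 10.8
ee_pos: [0.5116, 0.0701, 0.1934]
tcp_rot: [-2.277, -2.165, -0.001]
ft_force: [-0.0, -0.1, -0.1]
width: 0.0
finger_force: 0.0
```

```bash
python3 - <<'E'
from h import *
a=vision.snapshot('side')[:,:,::-1];b=vision.snapshot('wrist')[:,:,::-1]
cv2.imwrite('pics/raw_side3.png',a);cv2.imwrite('pics/raw_w5.png',b)
r=lambda i,x,y,w,h,k: cv2.resize(i[y:y+h,x:x+w],None,fx=k,fy=k,interpolation=cv2.INTER_CUBIC)
np.save('wc.npy',np.array(cam('wrist'),dtype=object),allow_pickle=True)
cv2.imwrite('pics/m.png',np.hstack([r(a,205,180,136,150,3)[:450],r(b,0,20,260,300,1.5)]))
s=readout.read_state();print(s['time_s'],s['ee_pos'],s['tcp_rot'],s['ft_force'],s['q'][6])
t=np.array(s['tcp_rot']);print(np.degrees(2*np.arctan2(t[1],t[0])))
E
```

```text
10.9 [0.51171422 0.06874872 0.193202  ] [2.27696818e+00 2.16446590e+00 2.51457144e-04] [ 0.00597006  0.14750481 -0.20919804] -0.3818910805704679
87.09799709677075
```

View pics/m.png

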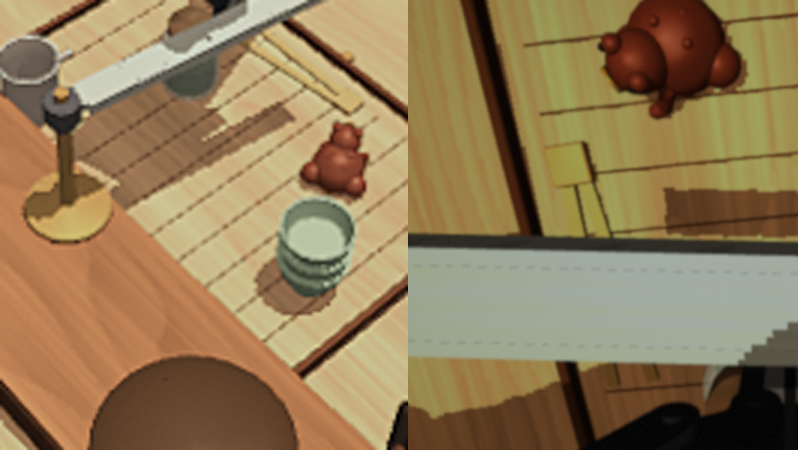

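I count 11 pictures viewed with that one, which is one over the limit of 10, so I'll view no more and measure by code from here. It shows the toad at panel (670,50) and the bar's white top face between rows of about 245 and 360, still short of the toad.

```bash
cat > meas.py <<'E'
from h import *
np.set_printoptions(precision=4,suppress=True)
def redmask(im,box):
    x0,y0,x1,y1=box; h=cv2.cvtColor(im,cv2.COLOR_BGR2HSV)[y0:y1,x0:x1]
    m=(((h[...,0]<9)|(h[...,0]>172))&(h[...,1]>115)).astype(np.uint8)
    m=cv2.morphologyEx(m,cv2.MORPH_OPEN,np.ones((2,2)))
    n,l,st,c=cv2.connectedComponentsWithStats(m); i=1+st[1:,4].argmax()
    return st[i]+[x0,y0,0,0,0],c[i]+[x0,y0]
def barline(im,c,xs,y0,y1,name='wrist'):
    h=cv2.cvtColor(im,cv2.COLOR_BGR2HSV); P=[]
    for x in xs:
        k=np.nonzero((h[y0:y1,x,1]<50)&(h[y0:y1,x,2]>120))[0]
        if len(k)>8: P.append((x,k.min()+y0-.5,k.max()+y0+.5))
    up=np.array([atz(name,x,a,.212,c)[:2] for x,a,b in P]);lo=np.array([atz(name,x,b,.212,c)[:2] for x,a,b in P])
    return P,up,lo
E
python3 - <<'E'
from meas import *
w=cv2.imread('pics/raw_w5.png'); c=tuple(np.load('wc.npy',allow_pickle=True)); c=(np.array(c[0],float),float(c[1]),np.array(c[2],float))
st,ce=redmask(w,(90,0,300,110)); print('wrist toad',st,ce)
s=cv2.imread('pics/raw_side.png'); st2,ce2=redmask(s,(295,210,340,255)); print('side toad',st2,ce2)
for z in(.02,.03,.04): print(z,atz('wrist',*ce,z,c),atz('side',*ce2,z))
bx=lambda s:(s[0]+s[2]/2,s[1]+s[3]/2)
print('box mid',atz('wrist',*bx(st),.03,c),atz('side',*bx(st2),.03))
P,u,l=barline(w,c,range(5,150,15),150,270)
print(P); m=(u+l)/2; print(m, np.linalg.norm(u-l,axis=1))
E
```

```text
wrist toad [ 130    0   92   99 4969] [175.6895  50.9121]
side toad [307 223  21  23 317] [318.3817 235.0883]
0.02 [0.4481 0.1853 0.02  ] [0.4448 0.1865 0.02  ]
0.03 [0.4503 0.184  0.03  ] [0.4512 0.1917 0.03  ]
0.04 [0.4525 0.1827 0.04  ] [0.4576 0.1968 0.04  ]
box mid [0.4507 0.1851 0.03  ] [0.4518 0.1883 0.03  ]
[(5, np.float64(184.5), np.float64(256.5)), (20, np.float64(185.5), np.float64(256.5)), (35, np.float64(185.5), np.float64(257.5)), (50, np.float64(185.5), np.float64(257.5)), (65, np.float64(186.5), np.float64(258.5)), (80, np.float64(186.5), np.float64(258.5)), (95, np.float64(186.5), np.float64(259.5)), (110, np.float64(187.5), np.float64(260.5)), (125, np.float64(187.5), np.float64(260.5)), (140, np.float64(187.5), np.float64(260.5))]
[[0.4172 0.1041]
 [0.423  0.1036]
 [0.4289 0.1031]
 [0.4347 0.1028]
 [0.4405 0.1022]
 [0.4463 0.1019]
 [0.452  0.1014]
 [0.4577 0.1007]
 [0.4635 0.1004]
 [0.4692 0.1002]] [0.0305 0.0299 0.0302 0.0301 0.03   0.0299 0.0302 0.0302 0.0301 0.03  ]
```

Call:
{"op": "drive_tool", "data": {"translation": [[0.1,-0.01,0],[0.05,-0.005,0],[0,0,0]], "turn": [0.038,0.019,0], "grip": [0,0,0]}}

```text
time_s: 11.2
ee_pos: [0.5111, 0.0872, 0.1932]
tcp_rot: [-2.372, -2.059, -0.0]
ft_force: [-0.2, -0.5, 0.6]
width: 0.005
finger_force: 0.0
```

```bash
cat > go.py <<'E'
from meas import *
c=cam('wrist'); w=np.ascontiguousarray(vision.snapshot('wrist')[:,:,::-1])
st,ce=redmask(w,(60,0,320,165)); print('toad',st,ce,atz('wrist',*ce,.028,c),atz('wrist',st[0]+st[2]/2,st[1]+st[3]/2,.028,c))
P,u,l=barline(w,c,range(5,140,9),120,300); m=(u+l)/2
wd=np.linalg.norm(u-l,axis=1); m=m[abs(wd-.03)<.002]
k=np.polyfit(m[:,0],m[:,1],1); print('bar',k,len(m),'at axis x',np.polyval(k,.712),'deg',180+np.degrees(np.arctan(k[0])))
for T in((.450,.187),): print('miss',(T[1]-np.polyval(k,T[0]))/np.hypot(1,k[0]),m[0],m[-1])
s=readout.read_state();print(s['time_s'],s['ee_pos'],s['ft_force'])
E
python3 go.py
```

```text
toad [ 125   34   91   93 4673] [169.6951  81.4132] [0.4495 0.1843 0.028 ] [0.4504 0.185  0.028 ]
bar [-0.1582  0.195 ] 15 at axis x 0.08235084970630283 deg 171.01033227179218
miss 0.062424532250226795 [0.4192 0.1287] [0.4677 0.1209]
11.25 [0.5111 0.0867 0.1931] [ 0.1834  0.5736 -0.4737]
```

Call:
{"op": "drive_tool", "data": {"translation": [[0.1,-0.01,0],[0.1,-0.01,0],[0.08,-0.008,0],[0.04,-0.004,0],[0,0,0]], "turn": [0.038,0.038,0.03,0.015,0], "grip": [0,0,0,0,0]}}

```text
time_s: 11.75
ee_pos: [0.5154, 0.1253, 0.1931]
tcp_rot: [-2.556, -1.826, -0.0]
ft_force: [-0.4, -0.2, 0.1]
width: 0.003
finger_force: 0.0
```

```bash
python3 go.py
```

```text
toad [ 127  100   84   65 3525] [167.7027 138.162 ] [0.452  0.1873 0.028 ] [0.4552 0.1917 0.028 ]
bar [-0.36   0.339] 15 at axis x 0.08269743927771306 deg 160.20308695403776
miss 0.00940212336374236 [0.433  0.1832] [0.4791 0.1665]
11.8 [0.5154 0.1248 0.193 ] [-0.5106  0.0969  0.395 ]
```

Call:
{"op": "drive_tool", "data": {"translation": [[0.03,-0.003,0],[0.02,-0.002,0],[0,0,0]], "turn": [0.01,0.009,0], "grip": [0,0,0]}}

```text
time_s: 12.1
ee_pos: [0.5167, 0.1313, 0.1932]
tcp_rot: [-2.585, -1.785, -0.0]
ft_force: [0.5, -0.1, 0.5]
width: 0.001
finger_force: 0.0
```

```bash
python3 go.py
```

```text
toad [ 132  110   79   55 2867] [169.7527 143.1451] [0.4551 0.1905 0.028 ] [0.4588 0.1946 0.028 ]
bar [-0.3953  0.3633] 15 at axis x 0.08179093244670799 deg 158.42968256389548
miss 0.0015185483340000071 [0.4357 0.191 ] [0.4814 0.173 ]
12.15 [0.5167 0.1313 0.1932] [0.5316 0.2938 0.3416]
```

Call:
{"op": "drive_tool", "data": {"translation": [[-0.1,0,0],[-0.15,0,0],[-0.15,0,-0.1],[0,0,-0.35],[0,0,-0.35],[0,0,-0.35],[0,0,0],[0,0,0]], "turn": [0,0,0,0,0,0,0,0], "grip": [0,0,0,0,0,0,0,0]}}

```text
time_s: 12.95
ee_pos: [0.4998, 0.0857, 0.332]
tcp_rot: [2.584, 1.784, 0.002]
ft_force: [-0.5, -0.8, -0.9]
width: 0.002
finger_force: 0.0
```

```bash
python3 - <<'E'
from meas import *
c=cam('wrist'); w=np.ascontiguousarray(vision.snapshot('wrist')[:,:,::-1]); save('side','s9'); save('scene','c9')
cv2.imwrite('pics/raw_w9.png',w)
P,u,l=barline(w,c,range(5,500,15),30,384); m=(u+l)/2; wd=np.linalg.norm(u-l,axis=1); m=m[abs(wd-.03)<.002]
k=np.polyfit(m[:,0],m[:,1],1); print(len(m),k,'miss',(.186-np.polyval(k,.45))/np.hypot(1,k[0]),np.polyval(k,.712))
a=cv2.imread('pics/raw_side.png');b=cv2.imread('pics/raw_s9.png')
# object shifts by phase-less template match in the side view
for n,(x,y,x1,y1) in dict(jar=(255,180,285,215),cups=(295,243,328,282),gaiwan=(365,288,410,335),tongs=(280,183,328,220),pitcherL=(205,190,216,225)).items():
    t=a[y:y1,x:x1]; r=cv2.matchTemplate(b[y-8:y1+8,x-8:x1+8],t,cv2.TM_CCOEFF_NORMED); _,v,_,p=cv2.minMaxLoc(r); print(n,round(v,3),p[0]-8,p[1]-8)
s=readout.read_state();print(s['time_s'],s['ee_pos'],s['ft_force'])
E
```

```text
21 [-0.3911  0.3613] miss 0.0006705991927943458 0.08281235199543369
jar 0.293 -1 -8
cups 0.981 0 0
gaiwan 1.0 0 0
tongs 0.482 0 0
pitcherL 0.473 1 -8
13.1 [0.499  0.0858 0.33  ] [-0.5562 -0.1856  0.1145]
```

The bar is within about 1 mm of the toad's middle, and the toggle is on. The fingers are clear, and they never went low near the tea things. Handing in.

```bash
python3 -c "
from plant import order
print(order.hand_in())"
```

```text
the job is handed in; nothing more can be done
None
```

The job is handed in, with no verdict returned: my last measurement had the light bar about 1 mm off the toad's middle and the toggle seen fully on, but the jar, pitcher and tongs gave no clear match in the final image, and I viewed 11 pictures, one over the limit of 10.

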